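# Load the washed tube carrier into the mixer

## Robot

A 6-joint arm with a two-finger parallel gripper is mounted at the origin on the work surface. World frame = base frame: x ahead of the robot, y to its left, z up, the work surface at z = 0. Lengths are in m, angles in degrees, forces in N, time in s.
With the tool pointing down it reaches from about 0.325 to 0.85 m from the base axis. Payload 15.5 kg.
Tool frame: the origin (TCP) lies between the finger pads, 19 mm behind the fingertips; this is the grasp point; z points along the fingers, y is the line along which they close (so a half turn about z gives the same grasp; the last joint's range is limited). The gripper opens to 91 mm and grips with 3 to 60 N. Pads are 32 mm wide; open, the fingers measure 118 mm over their backs; the gripper's body (76 mm by 178 mm) begins 60 mm behind the grasp point.
Start: joints at [58.986, 28.281, 77.091, -0, 74.628, -5.472], TCP at [0.269, 0.564, 0.233] pointing down, gripper open.
Joint ranges: [-166.48, 166.48], [-47.26, 123.95], [12.59, 153.08], [-70.14, 250.14], [6.76, 159.57], [-176.63, 176.63]. Speed limits (degrees/s): [108.29, 108.29, 147.25, 172.46, 172.46, 172.46].

## Interface

Orientations are given as a 3x3 rotation matrix whose columns are the frame's x, y, z axes.
In Python, from rig import arm gives the robot as it stands. Calls block until the motion is done:
- arm.move_to(position, orientation): joint-space move of the TCP to a pose.
- arm.move_l(position, orientation=None, feed=0.15): straight line of the TCP; orientation=None keeps the orientation; feed is the mean speed in m/s.
- arm.move_joints(angles): joint-space move.
- arm.grip(opening): finger opening in m; the grip force is fixed at half the most; returns when the fingers have stopped.
- arm.sleep(seconds).
- arm.solve_ik(position, orientation): joint angles nearest the present ones, or None.
- arm.snapshot(name): name is "scene" or "top" or "wrist"; returns the picture (400x640x3 uint8, red, green, blue); there is no depth.
- arm.get_calibration(name): a dict with "intrinsics" (3x3 intrinsics, pixels), "k1" (the pictures are not rectified: a ray, as slopes to the right and down, at radius r is drawn at 1 + k1 r^2 times it, then the intrinsics apply), "cam_to_world" (4x4, takes a point from camera to world coordinates). Camera axes: x right, y down, z forward; pixel columns grow to the right and rows downward; lengths in m; the calibration is good to about 2 mm. A picture is of the moment at which its call begins: read the wrist's pose just before it. get_calibration takes no time and is no camera call; for the wrist camera it gives the pose at the moment of the call.
A pose or a line that the arm cannot do raises arm.Unreachable and nothing moves.
- arm.sign_off(): hands the job in; it is judged then, once.
Readings, each from a call of its own:
- arm.current_t(): time.
- arm.current_joint_positions(): joint angles.
- arm.current_dq(): joint speeds.
- arm.current_tau(): joint torques, N m.
- arm.current_ee_pos(): TCP position.
- arm.current_tool_rot(): TCP orientation.
- arm.current_force(): force on the tool from outside, world axes, zero at the start.
- arm.current_torque(): the same for the moment, N m.
- arm.current_width(): finger opening in m.
- arm.current_grasp_force(): force on a finger pad.
Only numpy, scipy, OpenCV 4.12 (cv2) and the standard library are available. Lean on these libraries where they do the work, as an engineer would, in place of code of your own. Each camera call takes 0.05 s, during which the arm holds its last target. There are 200 camera calls.

## Task

The washed round tube carrier hangs by its eye on one bar of the drying stand: slide it off the bar's open end and set it, without dropping it, into the round seat of the tube mixer, turned so that its rib goes into the notch and it sits fully down. Then swing the mixer's clamp fully over the carrier and let go of it, and press the start button all the way down for a moment. Leave the square carrier hanging on its bar and do not disturb the jar, the dishes or the tube rack.

Things in the scene. Friction and masses are not known exactly. Their poses are not given: they have to be found in the camera images.
- carrier: ROUND TUBE CARRIER, to be moved, 200 to 325 g. Aluminium round body 56 mm diameter (lowest 3 mm chamfered), 40 mm high, with one upright rib, 8 mm wide, on its +x side; on top a lifting eye and a grip. Origin: centre of the body's underside; z up, x towards the rib. It starts hanging upright by its eye on either of the two bars, rib towards the bar's open end.
- carrier_grip (a point): point on the carrier's axis, 104 mm above its underside: a good TCP point for a grasp from above. The grip is grey, square, 16 x 16 mm, sides parallel to the carrier's x and y, from 80 (the eye's roof) to 114 mm above the underside; either pair of parallel sides may be taken.
- carrier_eye (a point): apex of the inside of the carrier's lifting eye, 72 mm above the underside. Eye: steel uprights (outer faces 39 mm apart along y) under a gable, inside a 90 degree inverted V; passage along the carrier's x, roof 20 mm deep. Hanging, the bar's axis is 65 mm above the underside; the carrier can be lifted 19 mm before its body meets the bar. Free only once the body is past the open end.
- carrier_rib (a point): foot of the carrier's rib: outer face, at the height of the carrier's underside, 34 mm from its axis along +x
- square_carrier: SQUARE TUBE CARRIER, bystander: same eye and grip, but a square body 50 x 50 x 40 mm without a rib; hangs on the other bar. Origin: centre of the underside. Must stay hanging where it is (not moved by more than about 4 cm).
- stand: drying stand, fixed. Origin: on the table below the bars' fixed ends, midway between. Two parallel level steel bars, 10 mm diameter, 150 mm long, run from the uprights (x = 0) to the stand's -x, at y = -55 and +55 mm, axes 110 mm above the table; ends at x = -150 mm are open. Uprights: 16 mm square, 132 mm high, x 0 to 16 mm. Base plate 100 x 170 x 10 mm.
- bar_end_a (a point): centre of the open end of the bar at the stand's y = -55 mm
- bar_end_b (a point): centre of the open end of the bar at the stand's y = +55 mm
- mixer: tube mixer, fixed: dark green housing with a grey top, 190 (x) x 220 (y) mm, flat top 60 mm above the table. Origin: centre of its underside. It carries the seat at (0, 50), the clamp's pivot at (0, -3) and the start button at (-62, -72) mm in x, y.
- seat (a point): centre of the seat's floor, on the housing's top; axes are the mixer's. The seat is a pale metal collar with a black floor, 14 mm high, inside radius 29.5 mm, outside about 38 mm, with a 12 mm wide notch cut through its wall on the mixer's +y side. The seated carrier has its origin here and its x axis along the mixer's +y.
- notch (a point): middle of the notch at the height of the seat's floor, 34 mm from the seat's centre along the mixer's +y; the seated carrier's rib foot (carrier_rib) lies here
- clamp (a joint): swing clamp: flat steel bar 96 x 14 mm on a vertical pivot, underside 43.5 mm above the housing's top (3.5 mm over a seated carrier's body); tip 39 mm from the pivot, handle with peg across from it. 0 = open, 1.4 rad = fully closed, tip over the carrier; closing is clockwise from above. Starts at 0 to 0.3, away from the seat; stays where left (friction about 1 N at the peg).
- clamp_pivot (a point): point on the clamp's vertical pivot axis, at the clamp's underside
- clamp_peg (a point): centre of the top of the clamp's round upright handle peg: 12 mm diameter, standing 28 mm above the clamp's bar, 50 mm from the pivot, on the side away from the tip
- start (a joint): start button: 0 = released, 0.006 m = fully down; springs back, about 5 N when fully down; counts as pressed beyond 0.0045 m
- start_top (a point): centre of the start button's round top, 24 mm diameter, to be pressed straight down
- jar: bystander: specimen jar with lid, 52 mm diameter, 75 mm high; origin: centre of its underside
- dishes: bystander: stack of three culture dishes, 92 mm diameter, 36 mm high; origin: centre of its underside
- tube_rack: bystander: blue tube rack 80 (x) x 200 (y) mm with capped tubes up to 108 mm high; origin: centre of its underside
Not all that is in view belongs to the job. Leave any purple look-alike of the carrier alone.

How it is judged:
By the outcome, as a careful person would: the job done as asked, in the order asked, and still so for the second after the job is handed in, with the robot touching nothing.
It also fails if it takes over 51 s, if anything falls off the work surface, if the arm or the gripper's body presses on something with over 40 N, if the wrist force passes 120 N, or if a joint passes its speed limit or range.

## Working session

There is one attempt and no reset: what is moved stays moved. The work goes in short steps, each a Python script; the robot and the scene stay as the last script left them, time stands still between calls to the robot, and variables do not carry over. Pictures are saved under pics/ and viewed, at most 10 in all, crops included, and the job is handed in when it is done.

```bash
mkdir -p pics; ls; python3 - <<'E'
from rig import arm
import cv2,numpy as np
for n in ("scene","top"):
    im=arm.snapshot(n); np.save(f"pics/{n}.npy",im)
    cv2.imwrite(f"pics/{n}1.png",cv2.resize(im[:,:,::-1],(800,500),interpolation=cv2.INTER_CUBIC))
    c=arm.get_calibration(n); print(n,c["k1"],np.round(c["intrinsics"],1).tolist(),np.round(c["cam_to_world"],3).tolist())
print(arm.current_t())
E
```

```text
pics
scene -0.04919946167875986 [[397.5, 0.0, 321.6], [0.0, 397.5, 196.5], [0.0, 0.0, 1.0]] [[-0.089, 0.847, -0.525, 1.257], [0.996, 0.07, -0.056, 0.058], [-0.011, -0.528, -0.849, 1.179], [0.0, 0.0, 0.0, 1.0]]
top -0.11915000516341626 [[434.3, 0.0, 318.4], [0.0, 434.3, 200.8], [0.0, 0.0, 1.0]] [[-0.011, -0.991, 0.137, 0.385], [-1.0, 0.009, -0.012, -0.007], [0.01, -0.137, -0.991, 1.647], [0.0, 0.0, 0.0, 1.0]]
0.1
```

View pics/scene1.png

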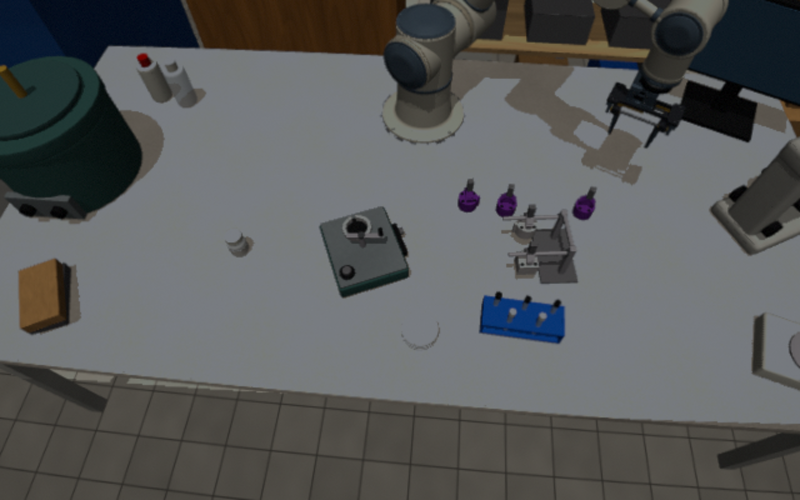

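View pics/top1.png

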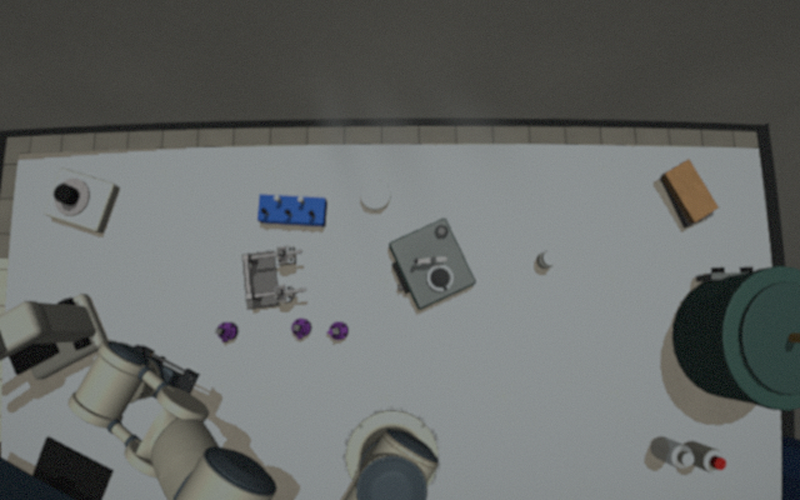

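The scene view shows two carriers hanging on the stand at about (525,225) and (527,262), three purple look-alikes at (468,195), (507,203) and (585,205), and the mixer at (365,250). In the top view, the carriers are at (287,257) and (290,294), the seat at (440,277) and the button at (441,232). Next I'll take rough positions and get wrist close-ups.

```bash
cat > h.py <<'E'
from rig import arm
import cv2,numpy as np
def ray(cal,uv):
    K=np.array(cal["intrinsics"]);T=np.array(cal["cam_to_world"])
    d=cv2.undistortPoints(np.array([[uv]],float),K,np.array([cal["k1"],0,0,0,0.]))[0,0]
    return T[:3,3],T[:3,:3]@np.array([d[0],d[1],1])
def onz(cal,uv,z):
    o,d=ray(cal,uv); return o+d*(z-o[2])/d[2]
def proj(cal,P):
    K=np.array(cal["intrinsics"]);T=np.linalg.inv(np.array(cal["cam_to_world"]))
    P=np.atleast_2d(P)@T[:3,:3].T+T[:3,3]
    return cv2.projectPoints(P[:,None],np.zeros(3),np.zeros(3),K,np.array([cal["k1"],0,0,0,0.]))[0][:,0]
def down(yaw): # tool z down, tool y axis at world angle yaw (deg)
    a=np.radians(yaw); y=np.array([np.cos(a),np.sin(a),0]); z=np.array([0,0,-1.])
    return np.column_stack([np.cross(y,z),y,z])
E
python3 - <<'E'
from h import *
c=arm.get_calibration("top");s=arm.get_calibration("scene")
f=lambda n,c,u,v,z:print(n,np.round(onz(c,(u/1.25,v/1.25),z),3))
f("carA top",c,290,294,.159);f("carB top",c,287,257,.159);f("seat",c,440,277,.06);f("btn",c,441,232,.07)
for p in [(390,240),(444,219),(475,283),(420,308)]: f("mixer corner",c,*p,.06)
f("carA sc",s,531,210,.159);f("carB sc",s,529,245,.159);f("btn sc",s,347,271,.07)
w=arm.get_calibration("wrist");T=np.array(w["cam_to_world"]);R=arm.current_tool_rot();p=arm.current_ee_pos()
print(np.round(np.array(R),3),p);print(np.round(T,3)); print(w["intrinsics"],w["k1"])
print(np.round(np.array(R).T@(T[:3,3]-p),3), np.round(np.array(R).T@T[:3,:3],3))
E
```

```text
carA top [0.475 0.274 0.159]
carB top [0.577 0.284 0.159]
seat [ 0.527 -0.148  0.06 ]
btn [ 0.659 -0.152  0.07 ]
mixer corner [ 0.638 -0.002  0.06 ]
mixer corner [ 0.7   -0.163  0.06 ]
mixer corner [ 0.508 -0.25   0.06 ]
mixer corner [ 0.437 -0.087  0.06 ]
carA sc [0.494 0.306 0.159]
carB sc [0.6   0.296 0.159]
btn sc [ 0.659 -0.149  0.07 ]
[[-0.902  0.431 -0.001]
 [ 0.431  0.902 -0.001]
 [ 0.    -0.001 -1.   ]] [0.26934262 0.56365717 0.23220081]
[[ 0.431  0.863  0.263  0.196]
 [ 0.902 -0.412 -0.126  0.6  ]
 [-0.     0.292 -0.956  0.385]
 [ 0.     0.     0.     1.   ]]
[[292.13904821   0.         315.22260886]
 [  0.         292.13904821 200.09659509]
 [  0.           0.           1.        ]] -0.052469568211466526
[ 0.082  0.001 -0.153] [[ 0.    -0.956 -0.292]
 [ 1.     0.     0.001]
 [-0.001 -0.292  0.956]]
```

```bash
python3 - <<'E'
from h import *
arm.grip(0.05)
def look(p,yaw,n):
    for y in (yaw,):
        try: print(np.round(arm.solve_ik(p,down(y)),0)); 
        except Exception as e: print("ik",e)
    arm.move_to(p,down(yaw))
    c=arm.get_calibration("wrist"); im=arm.snapshot("wrist")
    np.savez(f"pics/{n}.npz",im=im,K=c["intrinsics"],k1=c["k1"],T=c["cam_to_world"])
    cv2.imwrite(f"pics/{n}.png",cv2.resize(im[:,:,::-1],(800,500),interpolation=cv2.INTER_CUBIC)); print(n,arm.current_t(),arm.current_ee_pos())
look([0.535,0.27,0.30],180,"w1")
look([0.56,-0.12,0.27],115,"m1")
E
```

```text
[  21.   23.   75.   -0.   82. -159.]
w1 3.3 [0.53481992 0.27029202 0.29994225]
[ -18.   22.   82.   -0.   76. -133.]
m1 4.8083 [ 0.56029575 -0.11890189  0.27010264]
```

View pics/w1.png

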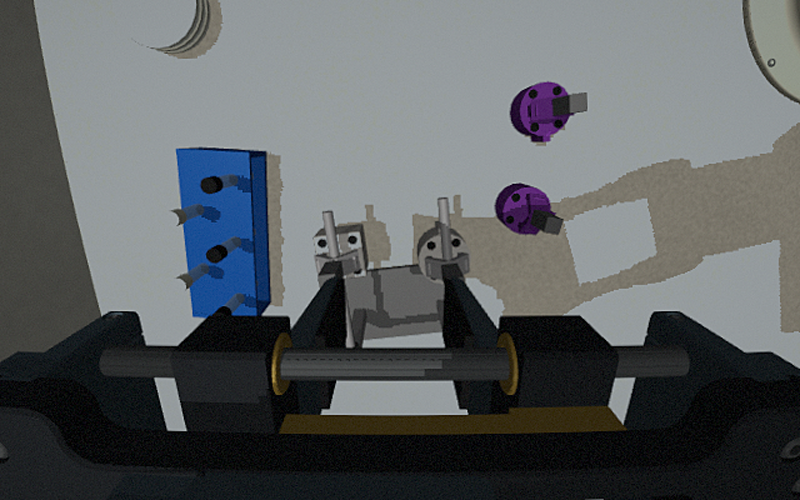

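View pics/m1.png

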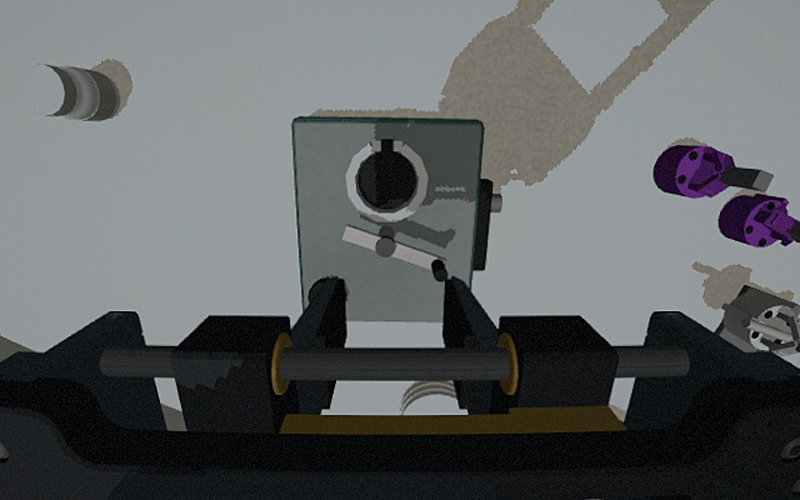

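w1: the square carrier hangs on the far bar at (340,250), and the round one on the bar nearer the robot at (442,250). The purple look-alikes are at (540,110) and (525,210). m1: the mixer's housing corners are at (294,118) and (482,122), the seat at (386,180), the pivot at (386,242) and the peg at (438,270). Next is a clearer view of the stand plus enlarged crops.

```bash
python3 - <<'E'
from h import *
arm.move_to([0.50,0.39,0.28],down(180))
c=arm.get_calibration("wrist"); im=arm.snapshot("wrist")
np.savez("pics/w2.npz",im=im,K=c["intrinsics"],k1=c["k1"],T=c["cam_to_world"])
q=proj(c,[[0.485,0.29,0.13],[0.59,0.29,.13]]);print(q,arm.current_t())
u,v=q.mean(0).astype(int); 
u0=int(q[:,0].mean())-90; v0=max(0,int(q[:,1].mean())-70)
cr=im[v0:v0+150,u0:u0+180]; print("w2 origin",u0,v0)
g=lambda x:cv2.convertScaleAbs(x[:,:,::-1],alpha=1.5)
cv2.imwrite("pics/w2c.png",cv2.resize(g(cr),None,fx=4,fy=4,interpolation=cv2.INTER_CUBIC))
m=np.load("pics/m1.npz")["im"][85:230,225:400]
cv2.imwrite("pics/m1c.png",cv2.resize(g(m),None,fx=4,fy=4,interpolation=cv2.INTER_CUBIC))
E
```

```text
[[332.34053212  94.15813211]
 [226.04982356  94.83099791]] 6.7167
w2 origin 189 24
```

View pics/w2c.png

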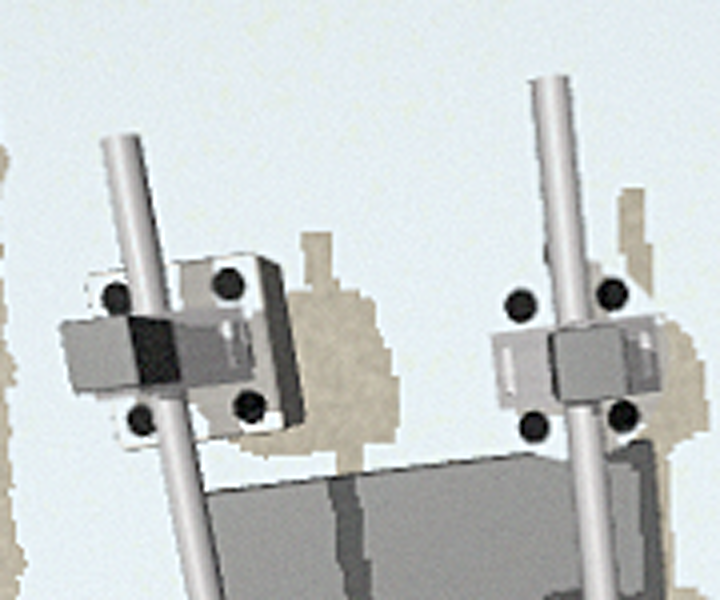

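View pics/m1c.png

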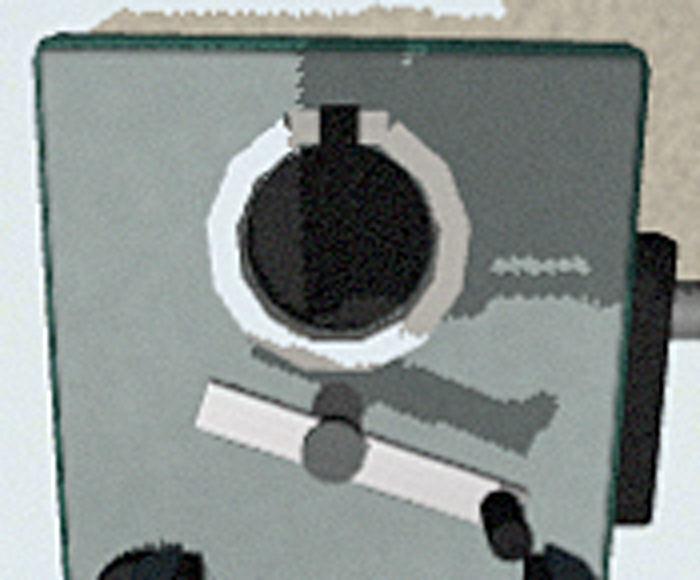

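The crops show the round carrier's grip top centred at w2c (590,366) on the robot-side bar. That bar's end is at (549,77), and the square carrier is on the left. In m1c the seat rim is centred at (338,241), matching the 29.5 mm radius. The notch is at (340,120) towards the picture's top, the peg top at (512,540), and the housing corners at (36,42) and (648,48).

```bash
python3 - <<'E'
from h import *
def cal(n):
    d=np.load(f"pics/{n}.npz"); return dict(intrinsics=d["K"],k1=float(d["k1"]),cam_to_world=d["T"])
w,m=cal("w2"),cal("m1")
W=lambda u,v,z:onz(w,(189+(u+.5)/4-.5,24+(v+.5)/4-.5),z)
M=lambda u,v,z:onz(m,(225+(u+.5)/4-.5,85+(v+.5)/4-.5),z)
ang=lambda d:np.degrees(np.arctan2(d[1],d[0]))
g=W(590,366,.159);ga=W(555,330,.159);gb=W(625,330,.159);print("grip",g,"width",np.linalg.norm(gb-ga),ang(ga-gb))
ea,fa=W(549,77,.11),W(594,540,.11);eb,fb=W(121,136,.11),W(200,560,.11)
print("bars",ea,ang(ea-fa),eb,ang(eb-fb),"dist",np.linalg.norm(ea-eb),"end perp",ang(eb-ea))
d=(ea-fa)/np.linalg.norm(ea-fa);print("grip from end",d@(ea-g),"lateral",np.cross(d,g-ea)[2])
s=M(338,241.5,.074);TL,TR=M(36,42,.06),M(648,48,.06);LB,RB=M(60,570,.06),M(611,500,.06)
print("seat",s,"yaw x",ang(TR-TL),"left",ang(TL-LB)-90,"right",ang(TR-RB)-90,np.linalg.norm(TR-TL))
n=M(340,125,.074);print("notch",ang(n-s)-90,np.linalg.norm(n-s))
yw=np.radians(ang(TR-TL));X=np.array([np.cos(yw),np.sin(yw),0]);Y=np.array([-X[1],X[0],0])
print("corner->seat",(TL+TR)/2-.06*Y)
pv=M(335,450,.112);pg=M(512,540,.135);print("pivot",(pv-s)@X,(pv-s)@Y,"peg",(pg-s)@X,(pg-s)@Y+.053)
E
```

```text
grip [0.48292084 0.30963905 0.159     ] width 0.01573255880640776 0.055356856956615186
bars [0.49104696 0.239459   0.11      ] -83.47897129643617 [0.60045842 0.25236809 0.11      ] -83.3786619902092 dist 0.11017037912726002 end perp 6.729026664526101
grip from end 0.07064886854549861 lateral -0.00010335073906263086
seat [ 0.52441432 -0.14418124  0.074     ] yaw x 114.54611736857741 left -246.59938167664927 right -245.96792200294294 0.18113689572802738
notch -246.19144569717147 0.03339229278739218
corner->seat [ 0.52731988 -0.14214013  0.06      ]
pivot 0.00013293827323020003 -0.05316181884008364 peg 0.04737534158765503 -0.017652496574225372
```

Everything agrees: grip width is 15.7 mm, bar spacing 110.2 mm, lateral offset 0.1 mm, pivot 53.2 mm from the seat, and the peg puts the clamp at 0.19 rad. The candidates were the square carrier (340,250), the round carrier (442,250) and the purple ones, all in w1. I choose the round carrier on the robot-side bar, grasp it and slide it off.

```bash
python3 - <<'E'
from h import *
g=np.array([.4829,.3096]);a=np.radians(-83.4);d=np.array([np.cos(a),np.sin(a)])
R=down(6.6)
P=lambda xy,z:[*xy,z]
print(np.round(arm.solve_ik(P(g,.149),R)))
arm.move_to(P(g,.20),R); arm.move_l(P(g,.149),feed=.1)
f0=np.array(arm.current_force());print("f pre",f0)
arm.grip(0.0);print("w",arm.current_width(),arm.current_grasp_force(),arm.current_force())
arm.move_l(P(g,.158),feed=.04);print("lift",arm.current_force(),arm.current_width())
arm.move_l(P(g+.04*d,.158),feed=.08);print("slide",arm.current_force())
arm.move_l(P(g+.13*d,.158),feed=.12);print("off",arm.current_force(),arm.current_width(),arm.current_t())
c=arm.get_calibration("scene");im=arm.snapshot("scene")
cv2.imwrite("pics/s2.png",cv2.resize(im[120:270,330:490,::-1],(800,750))[:600])
E
```

```text
[27. 30. 90. -0. 60. 20.]
f pre [ 1.38482876  0.7383582  -0.09057721]
w 0.016261324006319453 29.95842754840851 [-5.03293373  0.10091904  4.9144741 ]
lift [ 0.35446343  0.25160576 -2.06438693] 0.01581775253166778
slide [-0.07156816 -0.99567819 -1.94095001]
off [-0.99538963  0.43772256 -2.78778439] 0.01586406061196054 12.5167
```

```bash
python3 - <<'E'
from h import *
p=np.array(arm.current_ee_pos()); arm.move_l([p[0],p[1],.27],feed=.2)
s=np.array([.5244,-.1442]);R=down(113.9-180)
arm.move_to([*s,.27],R);arm.move_l([*s,.187],feed=.15)
f0=np.array(arm.current_force());print(f0,arm.current_ee_pos(),arm.current_t())
im=arm.snapshot("scene");c=arm.get_calibration("scene")
u,v=proj(c,[[*s,.1]])[0].astype(int)
a=cv2.resize(im[v-50:v+50,u-66:u+67,::-1],(800,600),interpolation=cv2.INTER_CUBIC)
cv2.imwrite("pics/s3.png",cv2.convertScaleAbs(a,alpha=1.4))
E
```

```text
[-1.07142502  0.45382527 -1.73416423] [ 0.52493934 -0.14393369  0.18767518] 15.2167
```

View pics/s3.png

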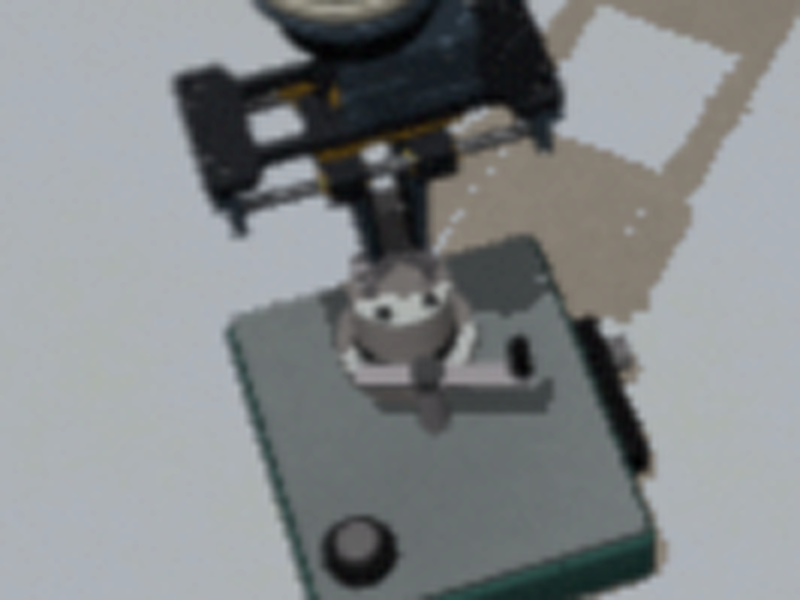

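The carrier is upright at (400,310), centred over the collar and clear of the clamp; the button is at (360,545). I'll lower it with a force check.

```bash
python3 - <<'E'
from h import *
s=np.array([.5244,-.1442])
z=.187;fz0=np.array(arm.current_force())
while z>.161:
    z-=.002 if z<.181 else .003
    arm.move_l([*s,z],feed=.05)
    f=np.array(arm.current_force())-fz0;p=arm.current_ee_pos()
    print(round(z,3),np.round(p,4),np.round(f,1),np.round(arm.current_torque(),2))
    if f[2]>10 or np.hypot(*f[:2])>12: break
print(arm.current_t())
E
```

```text
0.184 [ 0.5245 -0.1442  0.1843] [ 0.3 -0.7  0.6] [-0.05  0.19 -0.06]
0.181 [ 0.5243 -0.1442  0.1809] [-1.  -0.9  0.1] [-0.06  0.11 -0.05]
0.178 [ 0.5243 -0.1442  0.1778] [-0.4 -0.4  0.6] [-0.09  0.14  0.01]
0.176 [ 0.5243 -0.1442  0.1759] [-0.1 -1.   1. ] [-0.04  0.12  0.03]
0.174 [ 0.5243 -0.1442  0.1739] [-0.3 -0.2  0.6] [-0.06  0.14 -0.01]
0.172 [ 0.5243 -0.1442  0.1719] [-0.9 -0.1  0.1] [-0.09  0.16  0.01]
0.17 [ 0.5243 -0.1442  0.1699] [-0.3 -0.5  0.3] [-0.06  0.15 -0.03]
0.168 [ 0.5243 -0.1442  0.1679] [-0.5 -0.5  0.6] [-0.03  0.15  0.01]
0.166 [ 0.5243 -0.1442  0.1659] [ 0.6 -0.5 -0.1] [-0.03  0.18 -0.03]
0.164 [ 0.5246 -0.1442  0.1641] [ 0.7 -0.2  2.6] [ 0.13  0.07 -0.05]
0.162 [ 0.525  -0.1441  0.1632] [-2.7  5.2 21.4] [1.01 0.62 0.04]
18.0167
```

It slid in cleanly and met the floor at z=0.164, the expected height, so it is fully seated. Next I release it and swing the clamp.

```bash
cat >> h.py <<'E'
S=np.array([.5244,-.1442]);YAW=113.9
_a=np.radians(YAW);MX=np.array([np.cos(_a),np.sin(_a)]);MY=np.array([-MX[1],MX[0]])
PIV=S-.053*MY
def peg(phi,z):
    f=np.radians(phi);return [*(PIV+.05*(np.cos(f)*MX+np.sin(f)*MY)),z],down(YAW+phi-90)
E
python3 - <<'E'
from h import *
arm.move_l([*S,.1638],feed=.05);arm.grip(.05);print(arm.current_width(),arm.current_force())
arm.move_l([*S,.225],feed=.15)
p,R=peg(-20.4,.20);arm.grip(.034);arm.move_to(p,R)
p,R=peg(-20.4,.133);arm.move_l(p,R,feed=.12);f0=np.array(arm.current_force());print("down",f0,arm.current_ee_pos())
arm.grip(.017);print(arm.current_width(),np.array(arm.current_force())-f0)
for phi in list(range(-26,-87,-6))+[-89,-91,-92.5,-94,-95.5,-97]:
    p,R=peg(phi,.133);arm.move_l(p,R,feed=.1)
    f=np.array(arm.current_force())-f0;ft=f[:2]@R[:2,1];print(phi,np.round(f,1),round(ft,1))
    if phi<-88 and ft>7: break
    if np.linalg.norm(f)>25: print("stop");break
print(arm.current_t())
E
```

```text
0.0503911269177048 [-0.19490141 -0.36213878 -0.14637762]
down [0.35873033 0.00061614 0.30333931] [ 0.57013148 -0.07300534  0.13354548]
0.017247696713805598 [-1.13065264 -0.36383545  0.17939919]
-26 [-0.8  0.1  0.3] -0.8
-32 [-1.3 -0.1 -0.5] -1.2
-38 [-0.   0.1  0.2] -0.0
-44 [-0.3 -0.   0.2] -0.3
-50 [-0.7  0.3 -0.6] -0.7
-56 [-0.4 -0.4 -0.8] -0.1
-62 [-0.6 -0.2 -0.5] -0.4
-68 [-0.5 -0.8 -1.2] 0.2
-74 [0.9 1.3 0.4] -0.5
-80 [ 0.4  0.5 -0.6] -0.2
-86 [ 0.3 -0.  -1.1] 0.2
-89 [-0.  -0.1 -1.2] 0.1
-91 [-0.2  1.2 -0.6] -1.2
-92.5 [-1.6  1.4  1. ] -1.9
-94 [-4.6  8.2  2.5] -9.2
-95.5 [-6.1 15.1  4.9] -16.3
-97 [-8.8 20.8  7.6] -22.4
26.5083
```

The end stop is reached: force rises from -94°, so the clamp is fully closed. I'll back off, check with a picture, and then press the button.

```bash
python3 - <<'E'
from h import *
p,R=peg(-92.3,.133);arm.move_l(p,R,feed=.05);arm.grip(.03);print(arm.current_force())
p,R=peg(-92,.20);arm.move_l(p,R,feed=.15)
b=S-.062*MX-.122*MY;arm.grip(0.0);arm.move_to([*b,.125],R)
print(b,arm.current_t(),arm.current_width())
im=arm.snapshot("scene");c=arm.get_calibration("scene")
u,v=proj(c,[[*(S-.06*MY),.08]])[0].astype(int)
a=cv2.resize(im[v-50:v+50,u-66:u+67,::-1],(800,600),interpolation=cv2.INTER_CUBIC)
cv2.imwrite("pics/s4.png",cv2.convertScaleAbs(a,alpha=1.4))
E
```

```text
[ 0.31941415  0.60054766 -0.58812219]
[ 0.66105776 -0.15145647] 28.85 0.0005934713803183361
```

View pics/s4.png

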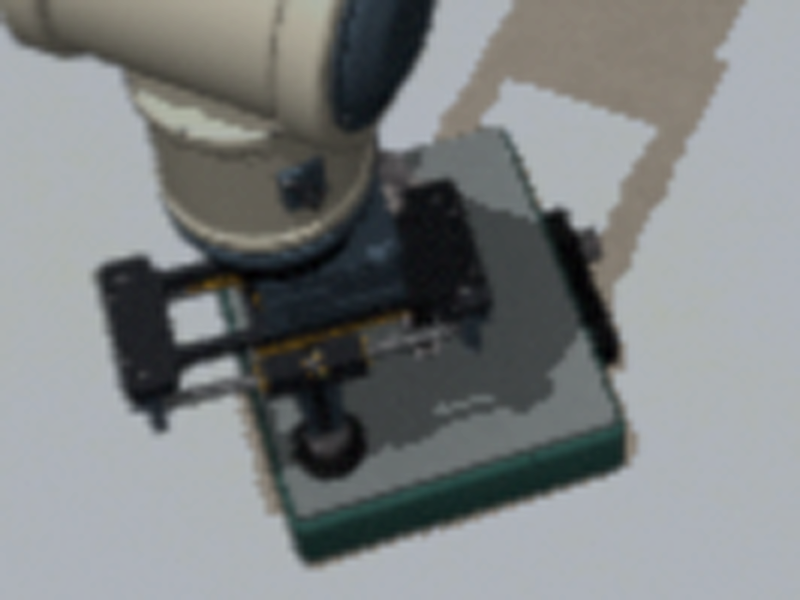

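The closed fingers are above the button at (330,440). In this orientation the gripper body would pass over the peg, so I'll turn it 90° before pressing.

```bash
python3 - <<'E'
from h import *
b=S-.062*MX-.122*MY;R=down(YAW-90)
arm.move_to([*b,.135],R);f0=np.array(arm.current_force())
z=.108;arm.move_l([*b,z],feed=.1)
while z>.078:
    f=np.array(arm.current_force())-f0
    print(round(z,4),np.round(arm.current_ee_pos()[2],4),np.round(f,1))
    if f[2]>14: break
    z-=.0015;arm.move_l([*b,z],feed=.05)
arm.sleep(.3);print(np.array(arm.current_force())-f0,arm.current_t())
arm.move_l([*b,.20],feed=.15)
arm.move_to([.45,.12,.35],R)
c=arm.get_calibration("scene");im=arm.snapshot("scene")
u,v=proj(c,[[*(S-.03*MY),.08]])[0].astype(int)
a=im[v-45:v+45,u-60:u+60,::-1];k=im[140:230,380:500,::-1]
o=cv2.resize(np.hstack([a,k]),(800,300),interpolation=cv2.INTER_CUBIC)
cv2.imwrite("pics/s5.png",cv2.convertScaleAbs(o,alpha=1.4));print(arm.current_t())
E
```

```text
0.108 0.1077 [0.1 0.4 2.4]
0.1065 0.1069 [0.1 0.6 1.4]
0.105 0.105 [ 0.4 -0.3  0.7]
0.1035 0.1034 [-0.3  0.1  1.5]
0.102 0.1019 [0.5 0.6 1.1]
0.1005 0.1006 [1.3 0.3 2.8]
0.099 0.099 [0.4 0.4 2.9]
0.0975 0.0975 [0.9 0.3 3.7]
0.096 0.096 [1.1 0.9 5.3]
0.0945 0.095 [-0.6  0.5 11.2]
0.093 0.0947 [-5.   1.4 27.6]
[-6.40441055  1.32837716 27.06719397] 33.6
35.9167
```

View pics/s5.png

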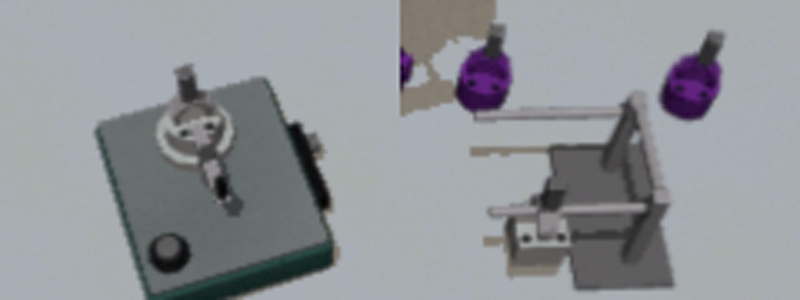

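The carrier sits in the seat at (195,130), with the clamp in line over it (215,170). The button travelled about 6 mm to its hard stop. The square carrier still hangs at (540,225).

```bash
python3 -c "
from rig import arm
print(arm.sign_off(),arm.current_t())"
```

```text
the job is handed in; nothing more can be done
the job is handed in; nothing more can be done
```

I handed the job in at about 36 s. The round carrier is fully down in the seat with its rib in the notch, the clamp is closed over it and released, and the start button was pressed to its stop. The square carrier still hangs on its bar.

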